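# Find the rocking lid on the shoe-care stand and press it home

### The job

One of the four polish tins in the bamboo shoe-care stand has its lid only started, so the polish is drying out. Press the lids gently with the fingertips, near the edge, until you find the one that rocks, then press that lid down in its middle until it sits level and fully home. Only touch the lids: pull no lid up, pick nothing up, leave the brushes and other things where they are, press no harder than a firm fingertip would (thin lids dent), and finish clear of everything.

Things in the scene. Friction and masses are not known exactly. Their poses are not given: they have to be found in the camera images.
- stand: Bamboo shoe-care stand that does not move: a board 200 mm deep (its x) by 430 mm wide (its y), its top 34 mm above the worktop; origin at the centre of its underside, z up, its -x side faces the robot. Four identical polish tins sit snugly in wells in a row along its front half and cannot shift. The rear half is a shelf with a 12 mm high fence (nearest fence face 13 mm behind the lids' edges) on which a brush, a dauber and a jar lie, at most 90 mm above the worktop.
- lid_1 (a point): Centre of the top face of lid number 1 of 4 (1 at the stand's -y end, 4 at its +y end, 104 mm apart), at the height it has when fully home, 44 mm above the worktop. It is a point of the stand and does not move with the lid. Each lid is a flat blue slip lid 84 mm across with a 9 mm skirt; neighbouring lids have 20 mm between them. Any of the four may be the loose one; its top stands about 4 mm higher.
- lid_2 (a point): Centre of the top face of lid number 2 of 4 (1 at the stand's -y end, 4 at its +y end, 104 mm apart), at the height it has when fully home, 44 mm above the worktop. It is a point of the stand and does not move with the lid. Each lid is a flat blue slip lid 84 mm across with a 9 mm skirt; neighbouring lids have 20 mm between them. Any of the four may be the loose one; its top stands about 4 mm higher.
- lid_3 (a point): Centre of the top face of lid number 3 of 4 (1 at the stand's -y end, 4 at its +y end, 104 mm apart), at the height it has when fully home, 44 mm above the worktop. It is a point of the stand and does not move with the lid. Each lid is a flat blue slip lid 84 mm across with a 9 mm skirt; neighbouring lids have 20 mm between them. Any of the four may be the loose one; its top stands about 4 mm higher.
- lid_4 (a point): Centre of the top face of lid number 4 of 4 (1 at the stand's -y end, 4 at its +y end, 104 mm apart), at the height it has when fully home, 44 mm above the worktop. It is a point of the stand and does not move with the lid. Each lid is a flat blue slip lid 84 mm across with a 9 mm skirt; neighbouring lids have 20 mm between them. Any of the four may be the loose one; its top stands about 4 mm higher.
- lid_height (a joint): How far the one loose lid (which of the four is not told) still stands above its home position, in m: 0 fully home, about 0.004 at the start. It slides stiffly and stays where it is left: about 9 N in the middle of the lid moves it down, until it stops on the tin's rim.
- lid_rock_a (a joint): Tilt of the loose lid about one level axis, in rad, 0 level (sign and axis depend on how the tin is turned). While the lid is proud, 1 to 2 N near its edge tips it that way by about 0.1 rad until that edge meets the rim, and it stays tipped when let go; pressing at the edge rocks it but does not seat it. The three sound lids do not move at all. Once home it can no longer rock.
- lid_rock_b (a joint): The same tilt about the other level axis, at right angles to the first, in rad.
- shoe_brush: Shoe brush, 52 x 170 x 41 mm, bamboo back, dark bristles down, on the stand's rear shelf; origin at the centre of its underside. Leave it.
- dauber: Small polish dauber, about 32 x 131 x 24 mm, lying on the stand's rear shelf; origin under its middle. Leave it.
- cream_jar: Glass jar of shoe cream, 42 mm across, 46 mm tall, on the stand's rear shelf; origin at the centre of its underside. Leave it.
- spray_can: Green spray can, 52 mm across, 165 mm tall, on the worktop to the left (+y) of the stand; origin at the centre of its underside. Leave it.
- shoe_horn: Flat steel shoe horn, 175 mm long, 38 mm wide, 5 mm thick, origin under its middle, on the worktop to the right (-y) of the stand. Leave it.
- shine_sponge: Shine sponge with a clear cover, 49 x 90 x 38 mm, origin at the centre of its underside, on the worktop to the right (-y) of the stand. Leave it.
There are look-alikes about, which are no part of the job. There is more than one size of the dauber; the one meant has the size given above.

How it is judged (in metres and radians):
On the way, in this order (a step that is already met when the one before it is completed fails the run):
1. the loose lid has been found: pressed near its edge, it has rocked (value of joint lid_height above 0.002 m and (value of joint any of lid_rock_a, lid_rock_b above 0.04 rad or value of joint any of lid_rock_a, lid_rock_b below -0.04 rad)), for 0.1 s.
2. that lid has been pressed level and home (value of joint lid_height below 0.0012 m and value of joint lid_rock_a between -0.03 and 0.03 rad and value of joint lid_rock_b between -0.03 and 0.03 rad), for 0.2 s.
At the end, for the whole second after the job is handed in: The lid that rocked is home on its tin (less than 1.2 mm proud) and level (each tilt under 0.03 rad), and the six loose things lie at rest within 20 mm of where they were (all of step 2 and value of joint lid_height above -0.002 m and linear speed of each of shoe_brush, dauber, cream_jar, spray_can, shoe_horn, shine_sponge below 0.02 m/s and distance of each of shoe_brush, dauber, cream_jar, spray_can, shoe_horn, shine_sponge from where it was at the start of the episode below 0.02 m); the robot touches nothing.
It fails at once if the loose lid is pulled up instead of pressed (more than 8 mm above home) (value of joint lid_height above 0.008 m).
It fails at once if the fingers press with more than 40 N and dent a lid (contact force between the fingers and anything else above 40 N).
It fails at once if one of the loose things is lifted, carried or pushed more than 20 mm (distance of any of shoe_brush, dauber, cream_jar, spray_can, shoe_horn, shine_sponge from where it was at the start of the episode above 0.02 m).
It also fails if it takes over 45 s, if anything falls off the work surface, if the arm or the gripper's body presses on something with over 40 N, if the wrist force passes 120 N, or if a joint passes its speed limit or range.

### The arm

A 6-joint arm with a two-finger parallel gripper is mounted at the origin on the work surface. World frame = base frame: x ahead of the robot, y to its left, z up, the work surface at z = 0. Lengths are in mm, angles in rad, forces in N, time in s.
With the tool pointing down it reaches from about 325 to 900 mm from the base axis. Payload 6.1 kg.
Tool frame: the origin (TCP) lies midway between the tips of the shut fingers; the grasp point (between the pads) lies behind it (grip_point_offset is the z of the grasp point in the tool frame, in mm); z points along the fingers, y is the line along which they close (so a half turn about z gives the same grasp; the last joint's range is limited). The gripper opens to 87 mm and grips with 3 to 60 N. Pads are 19 mm wide; open, the fingers measure 117 mm over their backs; the gripper's body (75 mm by 190 mm) begins 51 mm behind the grasp point.
Start: joints at [-1.383, 0.22, 1.526, -0, 1.395, -0.126], TCP at [192.915, -594.474, 222.538] pointing down, gripper open.
Joint ranges: [-2.98, 2.98], [-0.91, 2.08], [0.09, 2.57], [-1.24, 4.39], [0.2, 2.65], [-2.68, 2.68]. Speed limits (rad/s): [2.57, 2.57, 3.01, 3.14, 3.14, 3.14].

### API

Orientations are given as a rotation vector (axis times angle).
In Python, from rig import * gives the robot as it stands.
- The arm moves only by the shell command python3 -m jog 'ROWS' [FORCE]. ROWS is JSON, a list of rows, each a list of 3 entries, a list of its own where there are three numbers: the turn, a rotation vector about the world's x, y, z in rad, then the shift along the world's x, y, z in mm, then the closure, from -1 (fully open) to 1 (shut). In form: [[[rx, ry, rz], [tx, ty, tz], hand], ...]. A call has 1 to 5 rows; each row shifts and turns the commanded pose from where the row before left it; what a row does not reach is not made up. A row lasts 1/10 s, in which the tool goes at most 50 mm and 8.59 degrees, less where a joint would pass 70% of its speed; a pose out of reach is approached as far as the arm can. A call is refused whole if a number of a shift passes 50 or a number of a turn 0.15, either way. A call with a gripper value outside its range is refused whole. The fingers move at their own pace and stop on an object; FORCE is the grip in N (left out, the last holds). Time passes only in rows, so rows that do not move let the fingers close. It gives the time, the measured TCP pose, the force, the opening and the grip force at its end, in the units of the state.
- observe(): the state, without advancing time (a new reading comes with each control period).
- snapshot(name): name is "scene" or "side" or "wrist"; returns (picture, depth): 384x512x3 uint8, red, green, blue; 384x512 float32, mm along the optical axis (not along the pixel's ray), 0 where there is no reading.
- camera_params(name): a dict with "fovy" (degrees; the focal length in pixels is half the picture's height over the tangent of half this angle, whatever the lens; pixels are square), "cx", "cy" (the principal point, pixels), "extrinsics" (4x4, takes a point from world to camera coordinates). Camera axes: x right, y down, z forward; pixel columns grow to the right and rows downward; lengths in mm; the calibration is good to about 2 mm. A picture is of the moment at which its call begins: read the wrist's pose just before it. camera_params takes no time and is no camera call; for the wrist camera it gives the pose at the moment of the call.
- finish_job(): hands the job in; it is judged then, once.
Trained networks look in the newest picture that a camera, given by its name, has taken for a name from the list of things; names that differ only in an ending like _2 or _b are one class to them, and where a whole thing is asked for, a point or a joint stands for the part that bears it (a point fixed in the world has none). Each returns a list of dicts, best first, with "confidence" (0 to 1); they miss things now and then, are a little off and sometimes report something else, mostly with a low value. They report only what shows in the picture. A call takes as long as a camera call. They do not tell look-alikes from the thing itself.
- masks_of(label, camera): "pixels" (384x512 bool, what is visible of it) and "position" ([row, column] in pixels, amid what is visible of it).
The state is a dict: "clock": time; "joints": joint angles; "dq": joint speeds; "effort": joint torques, N m; "ee_pos": TCP position; "tool_rot": TCP orientation; "wrist_force": force on the tool from outside, world axes, zero at the start; "ft_torque": the same for the moment, N m; "grip_width": finger opening in mm; "grip_force": force on a finger pad.
Only numpy, scipy, OpenCV 4.12 (cv2) and the standard library are available. Lean on these libraries where they do the work, as an engineer would, in place of code of your own. Each camera call takes 0.05 s, during which the arm holds its last target. There are 200 camera calls.

## Working session

There is one attempt and no reset: what is moved stays moved. The work goes in short steps, Python scripts to look and compute and a shell command to move; the robot and the scene stay as the last step left them, time stands still between calls to the robot, and variables do not carry over. Pictures are saved under pics/ and viewed, at most 10 in all, crops included, and the job is handed in when it is done.

```bash
mkdir -p pics; ls; cat > h.py <<'E'
from rig import *
import numpy as np, cv2
def world(cam, depth, rows, cols):
    p=camera_params(cam); f=192/np.tan(np.radians(p["fovy"]/2)); z=depth[rows,cols]
    c=np.stack([(cols-p["cx"])/f*z,(rows-p["cy"])/f*z,z,np.ones_like(z)])
    return (np.linalg.inv(p["extrinsics"])@c)[:3].T, z>0
E
python3 - <<'E'
from h import *
s=observe();print({k:np.round(v,3) for k,v in s.items()})
im,d=snapshot("scene");cv2.imwrite("pics/scene.png",im[:,:,::-1])
np.save("d.npy",d)
for l in ["lid_1","lid_height","stand"]:
    for m in masks_of(l,"scene"):
        r,c=np.nonzero(m["pixels"]);w,ok=world("scene",d,r,c);w=w[ok]
        print(l,m["confidence"],np.round(m["position"]),len(r),np.round(np.median(w,0),1),np.round(np.percentile(w,[3,97],0),1).tolist())
E
```

```text
pics
{'clock': np.float64(0.0), 'joints': array([-1.383,  0.221,  1.528, -0.   ,  1.395, -0.126]), 'dq': array([ 0.   ,  0.002, -0.002, -0.   , -0.001,  0.   ]), 'effort': array([ 2.0000e-03, -4.9461e+01, -3.8737e+01,  7.0000e-02,  5.7000e-02,
       -0.0000e+00]), 'ee_pos': array([ 192.793, -593.89 ,  221.457]), 'tool_rot': array([-3.101, -0.491,  0.   ]), 'wrist_force': array([-0.633,  0.045, -0.53 ]), 'ft_torque': array([-0.04 ,  0.001, -0.029]), 'grip_force': np.float64(0.0), 'grip_width': np.float64(87.211)}
lid_1 0.92 [233. 263.] 3724 [639.   -9.2  33.4] [[493.6, -206.8, 9.0], [723.5, 208.5, 47.4]]
lid_height 0.69 [207. 234.] 353 [ 514.1 -137.3   47.1] [[473.1, -173.2, 40.3], [550.7, -102.2, 51.3]]
stand 0.96 [236. 266.] 3884 [637.3  -8.6  33.6] [[493.1, -205.5, 5.8], [723.1, 208.3, 48.4]]
```

View pics/scene.png

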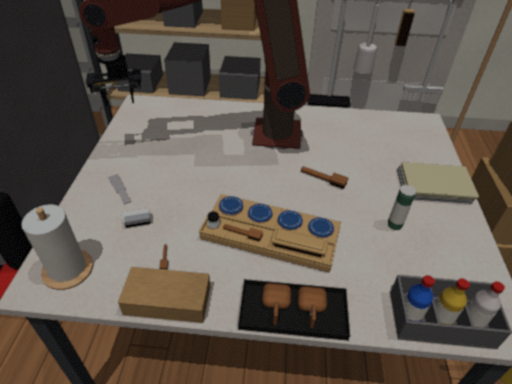

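The scene camera looks back at the robot: the stand is mid-table, with its four blue lids at about (col, row) (231,205), (260,212), (290,220) and (321,227). Next I'll measure each lid's centre and height.

```bash
python3 - <<'E'
from h import *
for cam in ["scene","side"]:
    im,d=snapshot(cam);cv2.imwrite(f"pics/{cam}2.png",im[:,:,::-1])
    hsv=cv2.cvtColor(im,cv2.COLOR_RGB2HSV)
    b=cv2.inRange(hsv,(100,90,30),(125,255,255))
    n,l,st,ce=cv2.connectedComponentsWithStats(b)
    for i in range(1,n):
        if st[i,4]<60: continue
        r,c=np.nonzero(l==i);w,ok=world(cam,d,r,c);w=w[ok]
        t=w[(w[:,2]>36)&(w[:,2]<60)]
        if len(t)<30: continue
        print(cam,np.round(ce[i]),len(r),np.round(np.median(t,0),1),"mid",np.round((t.max(0)+t.min(0))/2,1),"ext",np.round(np.ptp(t,0),1))
    for lab in ["lid_height","lid_rock_a"]:
        for m in masks_of(lab,cam): print(lab,cam,round(m["confidence"],2),np.round(m["position"]))
E
```

```text
scene [231. 205.] 292 [ 513.9 -136.6   47.2] mid [ 512.1 -136.8   47. ] ext [82.6 73.7 12.9]
scene [260. 213.] 310 [536.1 -34.9  43.3] mid [535.  -34.2  44. ] ext [81.9 75.4 12.7]
scene [290. 220.] 328 [558.6  66.4  43.3] mid [555.7  65.8  43.5] ext [81.8 76.1 11.3]
scene [321. 227.] 343 [579.7 168.2  43.7] mid [576.5 167.5  43.6] ext [85.4 75.6 11.7]
lid_height scene 0.89 [206. 233.]
lid_rock_a scene 0.93 [205. 228.]
lid_rock_a scene 0.73 [206. 231.]
side [281. 144.] 326 [574.4 164.9  43.8] mid [574.1 169.6  43.2] ext [78.1 83.7 12.2]
side [276. 164.] 365 [553.2  64.7  44. ] mid [553.   68.1  43.9] ext [79.8 85.3 13. ]
side [270. 188.] 428 [530.8 -37.   44. ] mid [529.9 -34.4  43. ] ext [78.6 85.1 12.7]
side [263. 213.] 507 [ 509.4 -139.2   47.7] mid [ 510.  -135.7   47. ] ext [79.6 82.7 15.3]
lid_height side 0.62 [213. 260.]
lid_rock_a side 0.94 [213. 263.]
lid_rock_a side 0.79 [211. 263.]
lid_rock_a side 0.7 [157. 310.]
```

View pics/side2.png

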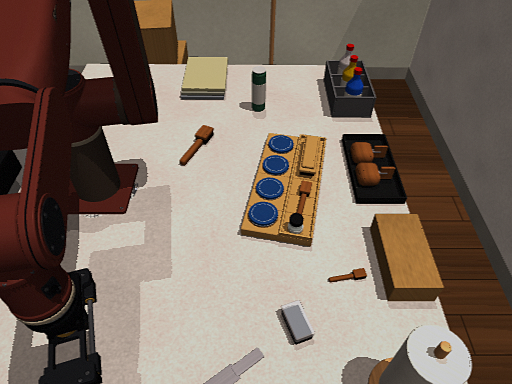

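Both views agree: lid 1, at about (511,-137), stands at 47.4 mm and the other three at 43.6 mm, and the network also picks out lid 1. The stand's yaw is about -0.21. I'll close the fingers and travel to above lid 1's robot-side edge, at about (481,-131).

```bash
python3 -m jog '[[[0,0,0],[24,38.5,0],1],[[0,0,0],[24,38.5,0],1],[[0,0,0],[24,38.5,0],1],[[0,0,0],[24,38.5,0],1],[[0,0,0],[24,38.5,0],1]]' 5
python3 -m jog '[[[0,0,0],[24,38.5,0],1],[[0,0,0],[24,38.5,0],1],[[0,0,0],[24,38.5,0],1],[[0,0,0],[24,38.5,0],1],[[0,0,0],[24,38.5,0],1]]'
python3 -m jog '[[[0,0,0],[24,38.5,0],1],[[0,0,0],[24,38.5,0],1],[[0,0,0],[0,0,-40],1],[[0,0,0],[0,0,-40],1],[[0,0,0],[0,0,0],1]]'
python3 -m jog '[[[0,0,0],[0,0,0],1],[[0,0,0],[0,0,0],1]]'
```

```text
clock: 1.0
ee_pos: [313.6, -400.4, 222.7]
tool_rot: [3.103, 0.49, 0.001]
wrist_force: [0.7, 0.2, -0.2]
grip_width: 55.0
grip_force: 0.0
clock: 1.5
ee_pos: [433.7, -207.9, 222.9]
tool_rot: [3.102, 0.49, 0.001]
wrist_force: [1.0, -0.3, 0.2]
grip_width: 15.0
grip_force: 0.0
clock: 2.0
ee_pos: [477.0, -130.1, 137.1]
tool_rot: [-3.097, -0.492, 0.014]
wrist_force: [-1.3, -0.3, -0.0]
grip_width: 0.5
grip_force: 0.0
clock: 2.2
ee_pos: [482.3, -133.5, 145.0]
tool_rot: [3.101, 0.489, 0.005]
wrist_force: [0.1, 0.1, -0.2]
grip_width: 0.3
grip_force: 0.0
```

```bash
python3 -m jog '[[[0,0,0],[0,0,-30],1],[[0,0,0],[0,0,-30],1],[[0,0,0],[0,0,-15],1],[[0,0,0],[0,0,0],1],[[0,0,0],[0,0,0],1]]'
python3 -m jog '[[[0,0,0],[0,0,0],1],[[0,0,0],[0,0,0],1],[[0,0,0],[0,0,0],1]]'
python3 - <<'E'
from h import *
for i in range(3):
    im,d=snapshot("side"); print(np.round(observe()["ee_pos"],1),np.round(observe()["wrist_force"],1))
cv2.imwrite("pics/s3.png",cv2.resize(im[130:270,190:350,::-1],None,fx=4,fy=4))
E
```

```text
clock: 2.7
ee_pos: [482.3, -133.4, 69.6]
tool_rot: [3.102, 0.49, 0.004]
wrist_force: [-0.8, -0.4, -0.5]
grip_width: 0.4
grip_force: 0.0
clock: 3.0
ee_pos: [481.7, -132.8, 68.7]
tool_rot: [3.102, 0.491, 0.003]
wrist_force: [-0.2, -0.5, -0.6]
grip_width: 0.8
grip_force: 0.0
[ 481.5 -132.7   68.4] [-0.3  0.  -0.4]
[ 481.3 -132.6   68.1] [ 0.5 -0.6  1.1]
[ 481.1 -132.5   67.9] [-1.   0.4  0.4]
```

View pics/s3.png

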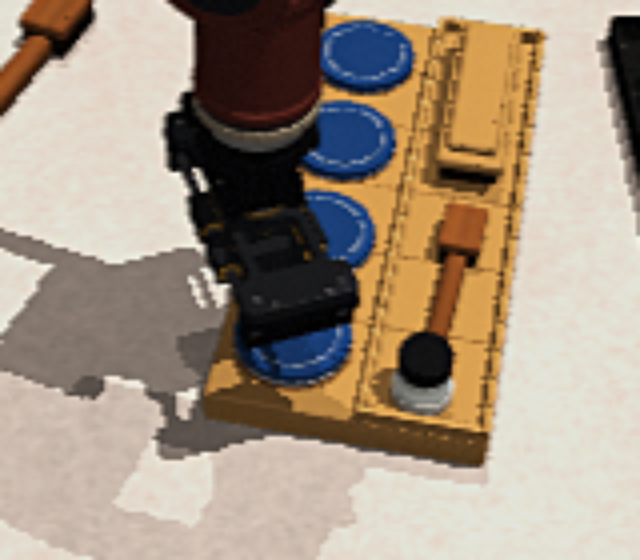

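The side view shows the shut gripper over the robot-side part of lid 1 (crop about (290,330)), clear of the jar. I'll come down gently.

```bash
python3 -m jog '[[[0,0,0],[0,0,-8],1],[[0,0,0],[0,0,-6],1],[[0,0,0],[0,0,-3],1],[[0,0,0],[0,0,0],1],[[0,0,0],[0,0,0],1]]'
python3 -m jog '[[[0,0,0],[0,0,-1.5],1],[[0,0,0],[0,0,0],1],[[0,0,0],[0,0,-1],1],[[0,0,0],[0,0,0],1]]'
python3 -m jog '[[[0,0,0],[0,0,-1],1],[[0,0,0],[0,0,0],1],[[0,0,0],[0,0,-1],1],[[0,0,0],[0,0,0],1]]'
```

```text
clock: 3.65
ee_pos: [480.8, -132.4, 50.3]
tool_rot: [-3.103, -0.491, 0.001]
wrist_force: [-0.2, -0.8, -0.1]
grip_width: 0.7
grip_force: 0.0
clock: 4.05
ee_pos: [481.0, -132.5, 48.1]
tool_rot: [3.103, 0.491, 0.0]
wrist_force: [-0.7, -0.1, -0.6]
grip_width: 0.4
grip_force: 0.1
clock: 4.45
ee_pos: [481.0, -132.6, 46.2]
tool_rot: [3.103, 0.491, 0.0]
wrist_force: [-1.0, 0.3, 3.7]
grip_width: 0.2
grip_force: 1.6
```

```bash
python3 -m jog '[[[0,0,0],[0,0,-0.8],1],[[0,0,0],[0,0,0],1]]'
python3 -m jog '[[[0,0,0],[0,0,-0.7],1],[[0,0,0],[0,0,0],1],[[0,0,0],[0,0,0],1]]'
```

```text
clock: 4.65
ee_pos: [481.1, -132.6, 45.9]
tool_rot: [3.103, 0.491, 0.0]
wrist_force: [-3.1, 0.6, 6.6]
grip_width: 0.5
grip_force: 4.0
clock: 4.95
ee_pos: [481.2, -132.6, 45.6]
tool_rot: [3.103, 0.491, 0.0]
wrist_force: [-5.2, 2.6, 11.4]
grip_width: 0.6
grip_force: 6.0
```

Contact was at about 47.5 mm; it gave about 2 mm and then stiffened to 11 N. I'll lift clear and check lid 1's tilt from depth.

```bash
python3 -m jog '[[[0,0,0],[0,0,10],1],[[0,0,0],[0,0,30],1],[[0,0,0],[-40,0,30],1],[[0,0,0],[-40,0,0],1],[[0,0,0],[0,0,0],1]]'
cat > m.py <<'E'
from h import *
C=[(511,-137),(533,-34.5),(554,67),(575,168.5)]
for cam in ["scene","side"]:
    im,d=snapshot(cam);b=cv2.inRange(cv2.cvtColor(im,cv2.COLOR_RGB2HSV),(100,90,30),(125,255,255))
    r,c=np.nonzero(b);w,ok=world(cam,d,r,c);w=w[ok]
    for i,q in enumerate(C):
        t=w[(np.hypot(*(w[:,:2]-q).T)<36)&(abs(w[:,2]-45)<9)]
        if len(t)<30: continue
        A=np.c_[t[:,:2]-q,np.ones(len(t))];s=np.linalg.lstsq(A,t[:,2],rcond=None)[0]
        print(cam,i+1,len(t),"slope",np.round(s[:2],3),"z",round(s[2],1))
cv2.imwrite("pics/after%.1f.png"%observe()["clock"],cv2.resize(im[130:270,190:350,::-1],None,fx=4,fy=4))
print(np.round(observe()["ee_pos"],1))
E
python3 m.py
```

```text
clock: 5.45
ee_pos: [397.1, -131.5, 113.9]
tool_rot: [-3.102, -0.49, 0.004]
wrist_force: [-0.0, 0.1, 0.5]
grip_width: 0.4
grip_force: 0.0
scene 1 212 slope [ 0.124 -0.035] z 47.3
scene 2 252 slope [ 0.02  -0.005] z 43.4
scene 3 264 slope [-0.001 -0.003] z 43.4
scene 4 276 slope [0.01  0.001] z 43.2
side 1 365 slope [ 0.114 -0.015] z 48.3
side 2 300 slope [0.009 0.012] z 44.3
side 3 245 slope [ 0.008 -0.   ] z 44.4
side 4 227 slope [-0.007  0.017] z 44.4
[ 400.7 -132.6  114.9]
```

Lid 1 is tilted about 0.115 rad and its centre is still about 4 mm proud, so it is the loose one. Now its middle.

```bash
python3 -m jog '[[[0,0,0],[37,-2,0],1],[[0,0,0],[37,-2,0],1],[[0,0,0],[36,-1,-10],1],[[0,0,0],[0,0,-20],1],[[0,0,0],[0,0,-20],1]]'
python3 -m jog '[[[0,0,0],[0,0,-8],1],[[0,0,0],[0,0,0],1],[[0,0,0],[0,0,0],1],[[0,0,0],[0,0,0],1]]'
```

```text
clock: 6.05
ee_pos: [513.4, -137.6, 63.7]
tool_rot: [3.102, 0.493, 0.002]
wrist_force: [-0.9, 0.2, -0.8]
grip_width: 0.5
grip_force: 0.0
clock: 6.45
ee_pos: [511.9, -137.9, 57.8]
tool_rot: [3.102, 0.491, 0.003]
wrist_force: [0.0, -0.9, 0.4]
grip_width: 0.3
grip_force: 0.0
```

```bash
python3 -m jog '[[[0,0,0],[0,0,0],1],[[0,0,0],[0,0,0],1],[[0,0,0],[0,0,0],1]]'
```

```text
clock: 6.75
ee_pos: [511.2, -137.6, 57.1]
tool_rot: [3.103, 0.491, 0.001]
wrist_force: [0.5, -0.8, -0.5]
grip_width: 0.2
grip_force: 0.0
```

```bash
python3 -m jog '[[[0,0,0],[0,0,-4],1],[[0,0,0],[0,0,-3],1],[[0,0,0],[0,0,-1],1],[[0,0,0],[0,0,0],1]]'
python3 -m jog '[[[0,0,0],[0,0,-1],1],[[0,0,0],[0,0,0],1],[[0,0,0],[0,0,-1],1],[[0,0,0],[0,0,0],1]]'
python3 -m jog '[[[0,0,0],[0,0,-1],1],[[0,0,0],[0,0,0],1],[[0,0,0],[0,0,-0.8],1],[[0,0,0],[0,0,0],1]]'
```

```text
clock: 7.15
ee_pos: [511.2, -137.5, 48.6]
tool_rot: [3.103, 0.491, 0.001]
wrist_force: [0.9, 0.1, 1.0]
grip_width: 0.5
grip_force: 0.4
clock: 7.55
ee_pos: [511.3, -137.6, 47.3]
tool_rot: [3.103, 0.491, 0.001]
wrist_force: [-1.3, 0.2, 7.5]
grip_width: 0.7
grip_force: 3.4
clock: 7.95
ee_pos: [511.3, -137.6, 45.6]
tool_rot: [3.103, 0.491, 0.001]
wrist_force: [-1.8, 0.3, 7.8]
grip_width: 0.2
grip_force: 3.8
```

It is sliding down at about 8 N, as expected. I'll go on to the stop.

```bash
python3 -m jog '[[[0,0,0],[0,0,-0.8],1],[[0,0,0],[0,0,0],1],[[0,0,0],[0,0,-0.8],1],[[0,0,0],[0,0,0],1]]'
python3 -m jog '[[[0,0,0],[0,0,-0.7],1],[[0,0,0],[0,0,0],1],[[0,0,0],[0,0,0],1]]'
```

```text
clock: 8.35
ee_pos: [511.3, -137.6, 44.2]
tool_rot: [3.103, 0.491, 0.001]
wrist_force: [-1.6, 1.2, 8.9]
grip_width: 0.8
grip_force: 4.3
clock: 8.65
ee_pos: [511.3, -137.6, 44.0]
tool_rot: [3.103, 0.491, 0.001]
wrist_force: [-3.2, 1.5, 13.4]
grip_width: 0.5
grip_force: 6.5
```

Stopped at 44.0 mm with the force rising. One more small push, then lift off and check.

```bash
python3 -m jog '[[[0,0,0],[0,0,-0.6],1],[[0,0,0],[0,0,0],1],[[0,0,0],[0,0,0],1]]'
python3 -m jog '[[[0,0,0],[0,0,8],1],[[0,0,0],[0,0,30],1],[[0,0,0],[-20,0,40],1],[[0,0,0],[-45,0,20],1],[[0,0,0],[-45,0,0],1]]'
python3 -m jog '[[[0,0,0],[0,0,0],1],[[0,0,0],[0,0,0],1],[[0,0,0],[0,0,0],1],[[0,0,0],[0,0,0],1]]'
python3 m.py; ls pics
```

```text
clock: 8.95
ee_pos: [511.4, -137.6, 43.9]
tool_rot: [3.103, 0.491, 0.0]
wrist_force: [-6.2, 1.2, 16.7]
grip_width: 0.3
grip_force: 8.5
clock: 9.45
ee_pos: [401.9, -138.5, 143.1]
tool_rot: [3.099, 0.492, 0.007]
wrist_force: [-1.2, -0.4, 0.9]
grip_width: 0.2
grip_force: 0.0
clock: 9.85
ee_pos: [401.8, -137.7, 139.9]
tool_rot: [-3.103, -0.491, -0.0]
wrist_force: [-0.2, 0.8, 0.2]
grip_width: 0.4
grip_force: 0.0
scene 1 239 slope [-0.007  0.011] z 43.1
scene 2 260 slope [ 0.003 -0.008] z 43.6
scene 3 264 slope [-0.009 -0.012] z 43.5
scene 4 276 slope [ 0.006 -0.011] z 43.4
side 1 368 slope [0.001 0.007] z 43.6
side 2 299 slope [-0.01   0.002] z 44.1
side 3 252 slope [0.002 0.003] z 44.2
side 4 212 slope [0.004 0.001] z 44.5
[ 401.5 -137.5  139.7]
after5.5.png
after9.9.png
s3.png
scene.png
scene2.png
side2.png
```

Lid 1 is now level and at the same height as the others. The robot is clear and nothing else was touched.

```bash
python3 -c "
from rig import *
print(finish_job())"
```

```text
the job is handed in; nothing more can be done
None
```

Lid 1 was the loose one (it measured about 4 mm proud, so I didn't press the other three): an edge press rocked it about 0.115 rad, a middle press (up to about 17 N) seated it level with the others, and I handed the job in with the arm clear; no verdict was shown.

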